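# Open the kettle descaler: cup ready, safety cap off

### The job

The kettle is due for descaling: take the blue measuring cup out of the wooden compartment box and stand it upright on the coaster, wholly on it. Then open the descaler bottle: push its red safety cap down, keep it pushed while you twist it a quarter turn anticlockwise (seen from above), and lift the free cap straight up. Finish while still holding the cap in the gripper, level, still and about 10 cm above the open mouth; leave the tea tins, the glass and the teacup where they are.

Things in the scene. Friction and masses are not known exactly. Their poses are not given: they have to be found in the camera images.
- caddy: fixed open wooden box, 120 (x) x 238 (y) x 25 mm high, walls and floor 5 mm; three compartments side by side along its y, each 110 (x) x 73 (y) mm inside, centres at y = -78, 0, +78 mm. Origin: centre of its underside, on the sill. Each holds one thing: the measuring cup or a tea tin, in any order. Fingers have room inside a compartment along its x axis; along y the tins are near
- dose_cup_center (a point): blue open measuring cup, round and straight, 40 mm outer diameter, 50 mm high, wall 3 mm, 30 to 60 g, loose and upright in one compartment (its top 30 mm above the box's walls). The point is its centre, half-way up (25 mm above its underside); z up
- coaster_top (a point): fixed square coaster, 90 by 90 mm, 5 mm thick, dark brown with a cork rim. The point is the centre of its top face; x and y run along its edges, z up
- bottle_mouth (a point): white descaler bottle with green and yellow band, 88 mm diameter, stuck fast in a square wooden holder fixed to the sill (104 mm square, 40 mm high): it neither turns nor lifts. Point: on its axis at the top of the black sprung seal in the neck, under the cap, 182 mm above the sill; z up. A 58 mm wide shoulder lies 37 mm below it; the bottle widens from 11 mm below that
- cap_center (a point): loose red ribbed round cap on the bottle, 56 mm diameter, 33 mm high, 30 g, flat top with a white pointer line along its +x. Point: on its axis half-way up, z up. At the start locked, x along that of bottle_mouth, lower rim 9 mm above the shoulder; neither turns over 10 degrees nor lifts. Pushed down 5 to 9 mm and turned anticlockwise from above, it is free at 50 to 125 degrees of turn (stop beyond)
- seal (a joint): how far the black sprung seal under the cap is pressed down, m: 0 with the cap at rest or off, 0.009 with the cap pushed fully down onto the shoulder. Its spring resists the cap: 6.3 N to start, 10 N at 5 mm, 12.6 N at 9 mm; the cap unlocks from about 5 mm
- tin0_center (a point): round white tea tin with a green top, 58 mm diameter, 38 mm high, bystander in a compartment; the point is its centre
- tin1_center (a point): round white tea tin with a yellow top, 58 mm diameter, 38 mm high, bystander in a compartment; the point is its centre
- glass_rim (a point): water glass, 72 mm wide, 95 mm high, bystander standing on the sill; the point is the centre of its mouth
- teacup_rim (a point): white teacup with a handle, 84 mm wide, 62 mm high, bystander standing on the sill; the point is the centre of its mouth
Mind the look-alikes: they are no part of the job. Of the things that look like the part that bears cap_center, the smaller one is meant.

How it is judged:
By the outcome, as a careful person would: the job done as asked, in the order asked, and still so for the second after the job is handed in, while the arm keeps its last pose, push and grip.
It also fails if it takes over 51 s, if anything falls off the work surface, if the arm or the gripper's body presses on something with over 40 N, if the wrist force passes 120 N, or if a joint passes its speed limit or range.

### The arm

A 7-joint arm with a two-finger parallel gripper is mounted at the origin on the work surface. World frame = base frame: x ahead of the robot, y to its left, z up, the work surface at z = 0. Lengths are in m, angles in rad, forces in N, time in s.
With the tool pointing down it reaches from about 0.425 to 0.925 m from the base axis. Payload 6.8 kg.
Tool frame: the origin (TCP) lies at the very end of the fingers, on their centre line; the grasp point (between the pads) lies 19 mm behind it; z points along the fingers, y is the line along which they close (so a half turn about z gives the same grasp; the last joint's range is limited). The gripper opens to 85 mm and grips with 20 to 120 N. Pads are 22 mm wide; open, the fingers measure 114 mm over their backs; the gripper's body (76 mm by 85 mm) begins 54 mm behind the grasp point. The pads swing forward as they close: fully open they stand 13 mm farther back than shut.
Start: joints at [-1.249, 0.477, 0.022, 1.555, -0.011, 1.109, -0.083], TCP at [0.281, 0.614, 0.231] pointing down, gripper open.
Joint ranges: [-2.96, 2.96], [-0.34, 2.1], [-1.41, 1.46], [0.24, 2.44], [-1.37, 4.51], [0.17, 1.92], [-2.96, 2.96]. Speed limits (rad/s): [2.39, 2.39, 3.14, 3.14, 3.14, 3.14, 3.14].

### API

Orientations are given as a rotation vector (axis times angle).
In Python, from bench import get_obs, viewer, r gives the robot as it stands. The module is installed in compiled form; this text tells all that it offers.
- The arm moves only by the tool play_rows, never from a script. Its argument "commands" is a list that holds one entry, the list of rows, each a list of 5 numbers: the gripper's target within -1 to 1 (shut at 1, half-way at 0, fully open at -1), then the shift along the tool's x, y, z scaled (see below), then the turn about the tool's z scaled (see below). A call has 1 to 12 rows; each row is the pose to reach, as a shift and turn from the pose commanded when the call began, along the tool's axes at that moment; what a row does not reach only later rows make up. The controller multiplies each number of a shift by 0.2 m and each number of a turn by pi/2 rad. A row lasts 1/12 s, in which the tool goes at most 41.7 mm and 7.16 degrees, less where a joint would pass 70% of its speed; a pose out of reach is approached as far as the arm can. A call with a number of a shift or a turn outside -1 to 1 is refused whole. A call with a gripper value outside its range is refused whole. The fingers move at their own pace and stop on an object; "grip_force" is the grip in N (left out, the last holds). Time passes only in rows, so rows that repeat a pose let the fingers close. It gives the time, the measured TCP pose, the force, the opening and the grip force at its end, in the units of the state.
- get_obs(): the state, without advancing time (a new reading comes with each control period).
- viewer.grab_frame(name): name is "scene" or "top" or "wrist"; returns a dict with "pixels" (480x640x3 uint8, red, green, blue), "fovy" (degrees; the focal length in pixels is half the picture's height over the tangent of half this angle, whatever the lens; pixels are square), "cx", "cy" (the principal point, pixels), "world_to_cam" (4x4, takes a point from world to camera coordinates); the wrist camera has in their place "hand_eye" (4x4, takes a point from camera to tool coordinates, whose origin is the TCP and whose axes are the flange's). Camera axes: x right, y up, looking along -z (the intrinsics and any distortion apply to the point x, -y, -z); pixel columns grow to the right and rows downward; lengths in m; the calibration is good to about 2 mm. The wrist camera is an equidistant fisheye: a pixel r from the principal point sees the ray r / f radians off the axis. A picture is of the moment at which its call begins: read the wrist's pose just before it. There is no depth.
- r.hand_in(): hands the job in; it is judged then, once.
Trained networks look in a picture, given as the dict that the camera call returned (one of the last four; its "shot" number tells which), for a name from the list of things; names that differ only in an ending like _2 or _b are one class to them, and where a whole thing is asked for, a point or a joint stands for the part that bears it (a point fixed in the world has none). Each returns a list of dicts, best first, with "score" (0 to 1); they miss things now and then, are a little off and sometimes report something else, mostly with a low value. They report only what shows in the picture. A call takes as long as a camera call. They do not tell look-alikes from the thing itself.
- viewer.trace(picture, thing): "pixels" (480x640 bool, what is visible of it) and "rect" ([left, top, right, bottom] in pixels, round what is visible of it).
The state is a dict: "clock": time; "joints": joint angles; "qvel": joint speeds; "tau": joint torques, N m; "tcp_pos": TCP position; "orientation": TCP orientation; "contact_force": force on the tool from outside, world axes, zero at the start; "moment": the same for the moment, N m; "grip_width": finger opening in m; "gripper_force": force on a finger pad.
Only numpy, scipy, OpenCV 4.12 (cv2) and the standard library are available. Lean on these libraries where they do the work, as an engineer would, in place of code of your own. Each camera call takes 0.05 s, during which the arm holds its last target. There are 200 camera calls.

## Working session

There is one attempt and no reset: what is moved stays moved. The work goes in short steps, Python scripts to look and compute and a tool call to move; the robot and the scene stay as the last step left them, time stands still between calls to the robot, and variables do not carry over. Pictures are saved under pics/ and viewed, at most 10 in all, crops included, and the job is handed in when it is done.

Besides the shell and the picture viewer there is one more tool, called by a JSON object that holds its "method" and its "body", one argument or row to a line. play_rows: Moves the arm, as the interface text tells. Shifts and turns lie within -1 to 1; 1 stands for 0.2 m of shift or pi/2 rad of turn. Its arguments: {"type":"object","properties":{"commands":{"type":"array","items":{"type":"array","items":{"type":"array","items":{"type":"number","minimum":-1,"maximum":1}}}},"grip_force":{"type":"number"}},"required":["commands"]}

```bash
mkdir -p pics; cat > h.py <<'E'
import numpy as np, cv2
from bench import get_obs, viewer, r
from scipy.spatial.transform import Rotation as R
def foc(p): return p["pixels"].shape[0]/2/np.tan(np.radians(p["fovy"])/2)
def save(p,n): cv2.imwrite("pics/"+n,p["pixels"][:,:,::-1])
def ray(p,u,v):
    f=foc(p); d=np.array([(u-p["cx"])/f,-(v-p["cy"])/f,-1.])
    W=np.linalg.inv(p["world_to_cam"]); return W[:3,3],W[:3,:3]@d
def at_z(p,u,v,z):
    o,d=ray(p,u,v); return o+d*(z-o[2])/d[2]
def proj(p,X):
    c=p["world_to_cam"]@np.append(X,1); f=foc(p); return p["cx"]+f*c[0]/-c[2], p["cy"]-f*c[1]/-c[2]
E
python3 - <<'E'
from h import *
np.set_printoptions(precision=4,suppress=True)
o=get_obs();print({k:o[k] for k in("clock","joints","tcp_pos","orientation","grip_width")}); print(R.from_rotvec(o["orientation"]).as_matrix())
P={}
for n in("scene","top"):
    p=viewer.grab_frame(n);save(p,n+"0.png");print(n,p["fovy"],p["cx"],p["cy"],[k for k in p if k!="pixels"]); print(np.linalg.inv(p["world_to_cam"]))
    for t in("caddy","dose_cup_center","coaster_top","bottle_mouth","cap_center","tin0_center","tin1_center","glass_rim","teacup_rim"):
        try: print(t,[(round(x["score"],2),x["rect"]) for x in viewer.trace(p,t)])
        except Exception as e: print(t,e)
E
```

```text
{'clock': 0.0, 'joints': array([-1.2491,  0.4778,  0.0224,  1.5564, -0.0115,  1.1093, -0.0831]), 'tcp_pos': array([0.2811, 0.6131, 0.2303]), 'orientation': array([-0.6698, -3.0691,  0.0028]), 'grip_width': 0.08557100293289015}
[[-0.9091  0.4167 -0.0006]
 [ 0.4167  0.9091 -0.0017]
 [-0.0002 -0.0018 -1.    ]]
scene 57.56461982694693 327.6367039226535 236.18901007078674 ['fovy', 'cx', 'cy', 'world_to_cam', 'shot']
[[ 0.7848 -0.3809  0.4889  0.9644]
 [ 0.6194  0.4547 -0.64   -0.5807]
 [ 0.0214  0.8051  0.5928  0.6432]
 [ 0.      0.      0.      1.    ]]
caddy [(0.62, [140.9, 283.3, 284.6, 405.9])]
dose_cup_center [(0.59, [230.8, 287.3, 250.6, 317.5])]
coaster_top [(0.91, [305.9, 261.2, 355.0, 294.8])]
bottle_mouth [(0.79, [365.3, 164.0, 417.9, 227.3])]
cap_center [(0.8, [417.5, 211.8, 449.6, 243.9]), (0.64, [391.5, 145.5, 410.0, 168.7])]
tin0_center [(0.92, [195.7, 313.2, 227.1, 347.6])]
tin1_center [(0.83, [167.9, 345.3, 206.0, 386.9])]
glass_rim [(0.59, [398.7, 287.0, 435.3, 348.1])]
teacup_rim [(0.62, [302.5, 176.2, 334.6, 209.3])]
top 49.12237125472171 317.3159467820037 237.85830306469862 ['fovy', 'cx', 'cy', 'world_to_cam', 'shot']
[[ 0.0094  0.9916 -0.1287  0.3612]
 [-0.9999  0.0111  0.0125 -0.0128]
 [ 0.0139  0.1285  0.9916  1.3481]
 [ 0.      0.      0.      1.    ]]
caddy [(0.62, [363.3, 232.0, 465.0, 285.9])]
dose_cup_center []
coaster_top [(0.69, [290.7, 220.2, 327.7, 258.5])]
bottle_mouth [(0.8, [165.5, 225.2, 212.0, 270.4])]
cap_center [(0.64, [158.1, 227.5, 189.3, 251.1]), (0.56, [176.5, 186.4, 208.5, 217.7])]
tin0_center [(0.66, [405.3, 254.8, 428.9, 273.1])]
tin1_center [(0.66, [432.5, 243.2, 456.6, 262.7])]
glass_rim [(0.67, [310.5, 132.5, 336.2, 165.8])]
teacup_rim [(0.96, [194.3, 310.5, 235.1, 351.6])]
```

View pics/scene0.png

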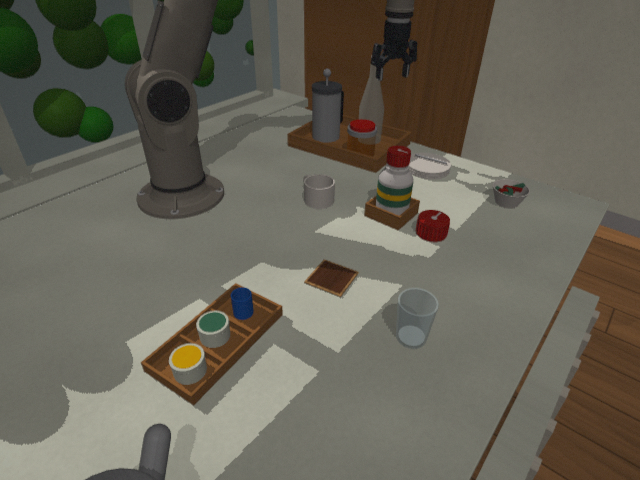

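View pics/top0.png

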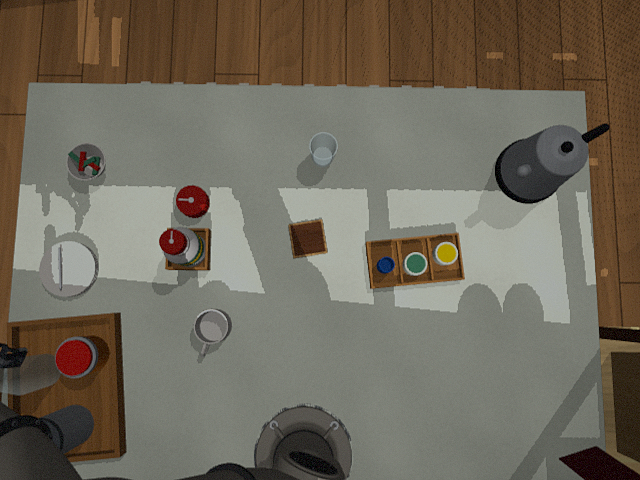

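The scene view shows the blue cup at about (242,303) in the caddy, the coaster at (331,278), and the bottle with its red cap at (399,157). A look-alike cap stands on the sill at (433,227). In the top view they are the cup (385,265), coaster (309,238), bottle cap (173,241) and look-alike (193,201).

```bash
cat > m.py <<'E'
from h import *
from scipy.optimize import least_squares
from scipy.ndimage import label
np.set_printoptions(precision=4,suppress=True)
def cyl(x,y,z0,z1,rad):
    a=np.linspace(0,2*np.pi,60); return np.array([[x+rad*np.cos(t),y+rad*np.sin(t),z] for z in(z0,z1) for t in a])
def bbox(m): 
    v,u=np.nonzero(m); return np.array([u.min(),v.min(),u.max()+1,v.max()+1])
def near(m,u,v):
    l,n=label(m); c=[np.hypot(*(np.array(np.nonzero(l==i)).mean(1)-[v,u]))if (l==i).sum()>60 else 1e9 for i in range(1,n+1)]; return l==1+int(np.argmin(c))
def cen(pts):
    return np.array(cv2.moments(cv2.convexHull(np.float32(pts)))["m10"])
def hullc(p,P):
    h=cv2.convexHull(np.float32([proj(p,X) for X in P])); M=cv2.moments(h); return np.array([M["m10"],M["m01"]])/M["m00"]
def mc(m): v,u=np.nonzero(m); return np.array([u.mean()+0.,v.mean()])
ims={n:viewer.grab_frame(n) for n in("scene","top")}
def fit(name,masks,z0,z1,rad,x0):
    for use in (["scene"],["top"],["scene","top"]):
        f=lambda q: np.concatenate([(hullc(ims[n],cyl(q[0],q[1],z0,z1,rad))-mc(masks[n])) for n in use if n in masks])
        if not all(n in masks for n in use): continue
        s=least_squares(f,x0); print(name,use,s.x,s.fun)
E
python3 - <<'E'
from m import *
hs={n:cv2.cvtColor(p["pixels"],cv2.COLOR_RGB2HSV).astype(int) for n,p in ims.items()}
blue={n:(abs(h[...,0]-113)<12)&(h[...,1]>140)&(h[...,2]>50) for n,h in hs.items()}
red={n:((h[...,0]<6)|(h[...,0]>174))&(h[...,1]>150)&(h[...,2]>50) for n,h in hs.items()}
k=np.ones((5,5),np.uint8)
B={"scene":near(blue["scene"],242,303),"top":near(blue["top"],385,265)}
C={n:cv2.morphologyEx(near(red[n],*c).astype(np.uint8),cv2.MORPH_CLOSE,k)>0 for n,c in{"scene":(399,157),"top":(173,241)}.items()}
D={n:cv2.morphologyEx(near(red[n],*c).astype(np.uint8),cv2.MORPH_CLOSE,k)>0 for n,c in{"scene":(433,227),"top":(193,201)}.items()}
for M in(B,C,D): print([(bbox(m),m.sum(),mc(m)) for m in M.values()])
x0=at_z(ims["top"],385,265,.05)[:2]
fit("cup",B,.005,.055,.02,x0)
fit("cap",C,.154,.187,.028,at_z(ims["top"],173,241,.187)[:2])
fit("decoy",D,.0,.04,.033,at_z(ims["top"],193,201,.03)[:2])
for t,z0,z1,rad in(("tin0_center",.005,.043,.029),("tin1_center",.005,.043,.029)):
    M={n:viewer.trace(p,t)[0]["pixels"] for n,p in ims.items()}; fit(t,M,z0,z1,rad,x0)
t=ims["top"]
for t_,z in(("coaster_top",.005),("caddy",.025)):
  for n,p in ims.items():
    m=viewer.trace(p,t_)[0]["pixels"]; v,u=np.nonzero(m)
    P=np.float32([at_z(p,a,b,z)[:2] for a,b in zip(u,v)]); print(t_,n,"cent",P.mean(0),cv2.minAreaRect(P))
for n,z in(("teacup_rim",.062),("glass_rim",.095)):
    m=viewer.trace(t,n)[0]["pixels"];c=mc(m);print(n,at_z(t,*c,z))
print("pointer base", at_z(t,173,241,.187), at_z(t,172,233,.187))
p=ims["scene"]; cv2.imwrite("pics/crop1.png",cv2.resize(np.hstack([p["pixels"][130:250,360:460],t["pixels"][180:300,140:240],t["pixels"][210:330,340:480]]),None,fx=2.3,fy=2.3,interpolation=cv2.INTER_CUBIC)[:,:,::-1])
E
```

```text
[(array([231, 288, 253, 319]), np.int64(561), array([241.8699, 302.9715])), (array([377, 257, 395, 273]), np.int64(209), array([385.11  , 264.7273]))]
[(array([387, 146, 411, 167]), np.int64(441), array([398.2336, 155.8934])), (array([159, 229, 186, 255]), np.int64(504), array([171.9008, 241.4345]))]
[(array([416, 210, 450, 241]), np.int64(840), array([432.4405, 225.2845])), (array([176, 186, 209, 217]), np.int64(783), array([192.0409, 200.765 ]))]
cup ['scene'] [ 0.4668 -0.1985] [-0. -0.]
cup ['top'] [ 0.4657 -0.2003] [-0.  0.]
cup ['scene', 'top'] [ 0.4666 -0.1994] [-0.3985  0.2029 -0.3839 -0.3703]
cap ['scene'] [0.5014 0.3017] [-0. -0.]
cap ['top'] [0.5021 0.299 ] [ 0. -0.]
cap ['scene', 'top'] [0.5021 0.2995] [-0.1958  0.3959 -0.2085 -0.0335]
decoy ['scene'] [0.6235 0.298 ] [-0.  0.]
decoy ['top'] [0.6255 0.2922] [ 0. -0.]
decoy ['scene', 'top'] [0.6248 0.2939] [-0.2634  0.9219 -0.6668  0.2442]
tin0_center ['scene'] [ 0.4696 -0.2732] [-0. -0.]
tin0_center ['top'] [ 0.4709 -0.2752] [0. 0.]
tin0_center ['scene', 'top'] [ 0.4703 -0.2741] [-0.1389  0.4844 -0.4138  0.2358]
tin1_center
[... 179 characters left out ...]
 scene cent [ 0.5383 -0.0056] ((0.5372230410575867, -0.003887951374053955), (0.08925121277570724, 0.09157001227140427), 9.360790252685547)
coaster_top top cent [ 0.5349 -0.0049] ((0.5351861119270325, -0.0047329142689704895), (0.09025072306394577, 0.08922731876373291), 9.823826789855957)
caddy scene cent [ 0.4993 -0.2942] ((0.4891095757484436, -0.27934330701828003), (0.13637615740299225, 0.24860255420207977), 6.199478626251221)
caddy top cent [ 0.4789 -0.2701] ((0.47961318492889404, -0.276237428188324), (0.12050576508045197, 0.24107758700847626), 6.1056904792785645)
teacup_rim [0.3078 0.2232 0.062 ]
glass_rim [ 0.7465 -0.0405  0.095 ]
pointer base [0.5012 0.2928 0.187 ] [0.5191 0.2958 0.187 ]
```

View pics/crop1.png

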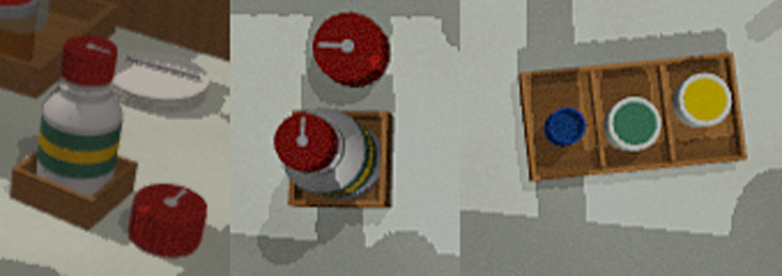

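The crops confirm the smaller cap sits on the bottle with its pointer roughly along world +x, and the cup is alone in the compartment at the +y end. Fits: cup (0.4666,-0.1994), cap (0.502,0.2995), coaster (0.536,-0.005), caddy yaw about 6.1°.

```bash
cat >> h.py <<'E'
def yaw_of(o): 
    M=R.from_rotvec(o["orientation"]).as_matrix(); return np.degrees(np.arctan2(M[1,1],M[0,1]))
def cmd(p0,y0,p1,y1):
    s,c=np.sin(np.radians(y0)),np.cos(np.radians(y0)); d=np.array(p1)-p0
    return np.round([(-s*d[0]+c*d[1])/.2,(c*d[0]+s*d[1])/.2,-d[2]/.2,-(y1-y0)/90],4)
def chain(W):
    o=get_obs();p,y=o["tcp_pos"],yaw_of(o);print("t",o["clock"],p,y,o["grip_width"])
    for w in W:
        print(w,cmd(p,y,w[:3],w[3]).tolist()); p,y=np.array(w[:3]),w[3]
E
python3 -c "
from h import *
chain([(.36,.45,.28,65.4),(.44,.28,.28,45),(.50,.10,.24,25),(.49,-.08,.18,6.1),(.4666,-.1994,.12,6.1),(.4666,-.1994,.022,6.1)])"
```

```text
t 1.6 [0.28128006 0.61362059 0.23129456] 65.37267012557707 0.08508988503772698
(0.36, 0.45, 0.28, 65.4) [-0.6987, -0.5797, -0.2435, -0.0003]
(0.44, 0.28, 0.28, 45) [-0.7175, -0.6063, -0.0, 0.2267]
(0.5, 0.1, 0.24, 25) [-0.8485, -0.4243, 0.2, 0.2222]
(0.49, -0.08, 0.18, 6.1) [-0.7945, -0.4257, 0.3, 0.21]
(0.4666, -0.1994, 0.12, 6.1) [-0.5812, -0.1798, 0.3, -0.0]
(0.4666, -0.1994, 0.022, 6.1) [0.0, 0.0, 0.49, -0.0]
```

{"method": "play_rows", "body": {
  "commands": [
    [[-1,-0.7,-0.58,-0.24,0],[-1,-0.7,-0.58,-0.24,0],[-1,-0.7,-0.58,-0.24,0],[-1,-0.7,-0.58,-0.24,0],[-1,-0.7,-0.58,-0.24,0]]
  ]
}}

```text
clock: 2.02
tcp_pos: [0.3636, 0.4452, 0.2809]
orientation: [0.678, 3.065, 0.0]
contact_force: [0.3, -0.7, 0.6]
grip_width: 0.0854
gripper_force: 0.0
```

{"method": "play_rows", "body": {
  "commands": [
    [[-1,-0.72,-0.61,0,0.227],[-1,-0.72,-0.61,0,0.227],[-1,-0.72,-0.61,0,0.227],[-1,-0.72,-0.61,0,0.227],[-1,-0.72,-0.61,0,0.227],[-1,-0.72,-0.61,0,0.227]]
  ]
}}

```text
clock: 2.52
tcp_pos: [0.4431, 0.2727, 0.2798]
orientation: [1.216, 2.895, -0.001]
contact_force: [-0.7, -1.1, -0.1]
grip_width: 0.0855
gripper_force: 0.0
```

{"method": "play_rows", "body": {
  "commands": [
    [[-1,-0.85,-0.42,0.2,0.222],[-1,-0.85,-0.42,0.2,0.222],[-1,-0.85,-0.42,0.2,0.222],[-1,-0.85,-0.42,0.2,0.222],[-1,-0.85,-0.42,0.2,0.222],[-1,-0.85,-0.42,0.2,0.222]]
  ]
}}

```text
clock: 3.02
tcp_pos: [0.5017, 0.0931, 0.2386]
orientation: [1.699, 2.641, -0.004]
contact_force: [-0.5, -0.3, -0.1]
grip_width: 0.0852
gripper_force: 0.0
```

{"method": "play_rows", "body": {
  "commands": [
    [[-0.4,-0.79,-0.43,0.3,0.21],[-0.4,-0.79,-0.43,0.3,0.21],[-0.4,-0.79,-0.43,0.3,0.21],[-0.4,-0.79,-0.43,0.3,0.21],[-0.4,-0.79,-0.43,0.3,0.21],[-0.4,-0.79,-0.43,0.3,0.21]]
  ]
}}

```text
clock: 3.52
tcp_pos: [0.488, -0.0847, 0.1782]
orientation: [-2.108, -2.329, 0.004]
contact_force: [-0.4, -0.5, 0.7]
grip_width: 0.0599
gripper_force: 0.0
```

{"method": "play_rows", "body": {
  "commands": [
    [[-0.4,-0.58,-0.18,0.3,0],[-0.4,-0.58,-0.18,0.3,0],[-0.4,-0.58,-0.18,0.3,0],[-0.4,-0.58,-0.18,0.3,0],[-0.4,-0.58,-0.18,0.3,0],[-0.4,-0.58,-0.18,0.3,0]]
  ]
}}

```text
clock: 4.02
tcp_pos: [0.4667, -0.1983, 0.1192]
orientation: [-2.1, -2.335, -0.001]
contact_force: [0.6, 0.4, 1.1]
grip_width: 0.0597
gripper_force: 0.0
```

```bash
cat >> h.py <<'E'
def wproj(p,o,X):
    T=np.eye(4);T[:3,:3]=R.from_rotvec(o["orientation"]).as_matrix();T[:3,3]=o["tcp_pos"]
    c=np.linalg.inv(T@p["hand_eye"])@np.append(X,1); c=np.array([c[0],-c[1],-c[2]]); rr=np.hypot(c[0],c[1]); k=foc(p)*np.arctan2(rr,c[2])/max(rr,1e-9)
    return p["cx"]+k*c[0],p["cy"]+k*c[1]
E
python3 - <<'E'
from h import *
o=get_obs();p=viewer.grab_frame("wrist");im=p["pixels"].copy()
print(o["tcp_pos"],yaw_of(o),[ (round(x["score"],2),x["rect"]) for x in viewer.trace(p,"dose_cup_center")])
for z,rd in((.055,.02),(.055,.017)):
    q=np.int32([wproj(p,o,[.4666+rd*np.cos(a),-.1994+rd*np.sin(a),z]) for a in np.linspace(0,6.28,40)]); cv2.polylines(im,[q],True,(0,255,0) if rd==.02 else (255,255,0),1)
cv2.imwrite("pics/w1.png",im[:,:,::-1])
E
```

```text
[ 0.46670634 -0.19834642  0.11920968] 6.0716215854456514 []
```

View pics/w1.png

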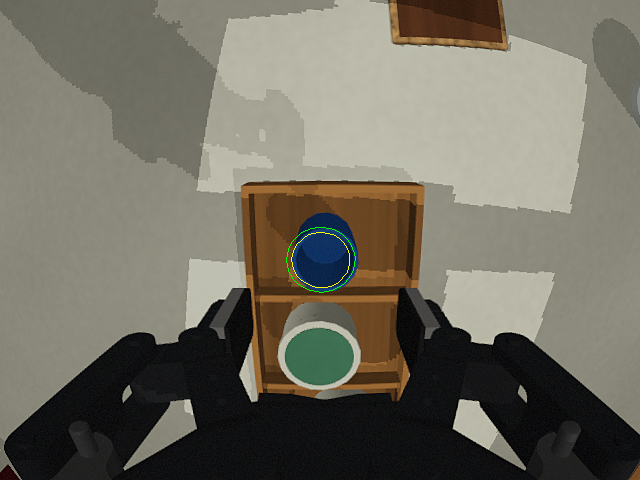

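The projected rim (green) sits on the cup at (322,260), so the fit is good to about 1 mm. I'll go down and grasp.

{"method": "play_rows", "body": {
  "commands": [
    [[-0.4,0,0,0.3,0],[-0.4,0,0,0.49,0],[-0.4,0,0,0.49,0],[-0.4,0,0,0.49,0],[-0.4,0,0,0.49,0],[0.2,0,0,0.49,0],[0.2,0,0,0.49,0],[0.3,0,0,0.49,0],[0.3,0,0,0.49,0],[0.3,0,0,0.49,0],[0.3,0,0,0.49,0]]
  ],
  "grip_force": 25
}}

```text
clock: 5.03
tcp_pos: [0.4679, -0.1993, 0.0232]
orientation: [2.098, 2.334, 0.004]
contact_force: [-0.5, 1.5, 8.0]
grip_width: 0.0401
gripper_force: 25.3
```

{"method": "play_rows", "body": {
  "commands": [
    [[0.3,0,0,-0.1,0],[0.3,0,0,-0.25,0],[0.3,0,0,-0.4,0],[0.3,0,0,-0.4,0],[0.3,0,0,-0.4,0]]
  ]
}}

```text
clock: 5.45
tcp_pos: [0.4678, -0.1997, 0.1036]
orientation: [2.098, 2.333, 0.005]
contact_force: [-0.2, 0.6, -1.8]
grip_width: 0.0397
gripper_force: 25.6
```

```bash
python3 -c "
from h import *
chain([(.5365,-.005,.12,9.6),(.5365,-.005,.023,9.6)])"
```

```text
t 5.45 [ 0.46778317 -0.19972399  0.10360988] 6.076422896139756 0.03967920390495058
(0.5365, -0.005, 0.12, 9.6) [0.9318, 0.4447, -0.082, -0.0392]
(0.5365, -0.005, 0.023, 9.6) [0.0, 0.0, 0.485, -0.0]
```

{"method": "play_rows", "body": {
  "commands": [
    [[0.3,0.93,0.44,0,-0.04],[0.3,0.93,0.44,0,-0.04],[0.3,0.93,0.44,0,-0.04],[0.3,0.93,0.44,0,-0.04],[0.3,0.93,0.44,0,-0.04],[0.3,0.93,0.44,0,-0.04],[0.3,0.93,0.44,0,-0.04],[0.3,0.93,0.44,0,-0.04]]
  ]
}}

```text
clock: 6.12
tcp_pos: [0.5331, -0.0056, 0.1007]
orientation: [-2.026, -2.4, 0.002]
contact_force: [-0.6, -1.1, -0.5]
grip_width: 0.0398
gripper_force: 25.6
```

{"method": "play_rows", "body": {
  "commands": [
    [[0.3,0,0,0.1,0],[0.3,0,0,0.2,0],[0.3,0,0,0.3,0],[0.3,0,0,0.35,0],[0.3,0,0,0.385,0],[0.3,0,0,0.39,0],[0.3,0,0,0.39,0],[0.3,0,0,0.39,0]]
  ]
}}

```text
clock: 6.78
tcp_pos: [0.5343, -0.0058, 0.0238]
orientation: [2.027, 2.399, 0.001]
contact_force: [-0.2, -0.6, 0.1]
grip_width: 0.0399
gripper_force: 25.8
```

```bash
python3 - <<'E'
from h import *
o=get_obs(); print(o["clock"],o["tcp_pos"],o["contact_force"],yaw_of(o),o["grip_width"])
p=viewer.grab_frame("wrist");im=p["pixels"].copy(); sc=viewer.grab_frame("scene")["pixels"]
cv2.imwrite("pics/w2.png",np.hstack([cv2.resize(im,(480,360)),cv2.resize(sc[215:335,270:376],(318,360),interpolation=cv2.INTER_CUBIC)])[:,:,::-1])
E
```

```text
6.7833 [ 0.53427384 -0.00582122  0.02377405] [-0.22850839 -0.63795733  0.08734114] 9.600324058781062 0.039897988482115856
```

View pics/w2.png

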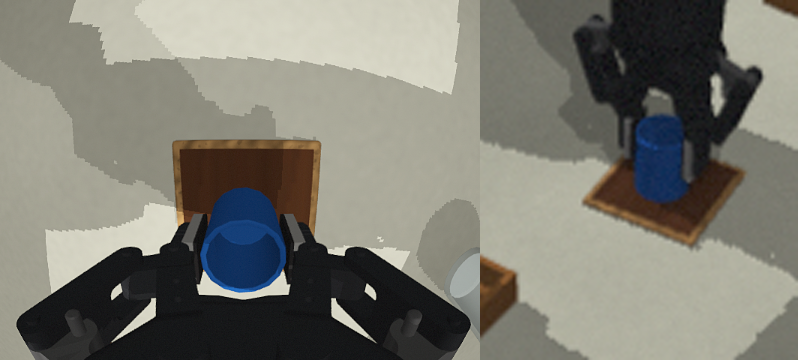

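The cup stands mid-coaster, upright. I'll set it down, release and rise.

{"method": "play_rows", "body": {
  "commands": [
    [[0.3,0,0,0.004,0],[0.3,0,0,0.006,0],[0,0,0,0.006,0],[-0.3,0,0,0.006,0],[-0.5,0,0,0.006,0],[-0.5,0,0,0.006,0],[-0.5,0,0,-0.1,0],[-0.5,0,0,-0.3,0],[-0.5,0,0,-0.5,0],[-0.5,0,0,-0.8,0],[-0.8,0,0,-1,0],[-0.8,0,0,-1,0]]
  ]
}}

```text
clock: 7.88
tcp_pos: [0.5362, -0.0056, 0.2287]
orientation: [2.024, 2.396, 0.009]
contact_force: [1.2, -0.4, 0.7]
grip_width: 0.0766
gripper_force: 0.0
```

```bash
python3 -c "
from m import *
hs={n:cv2.cvtColor(p['pixels'],cv2.COLOR_RGB2HSV).astype(int) for n,p in ims.items()}
B={n:near((abs(h[...,0]-113)<12)&(h[...,1]>140)&(h[...,2]>50),*c) for (n,h),c in zip(hs.items(),((331,265),(309,235)))}
fit('cup',{'scene':B['scene']},.005,.055,.02,[.535,-.005]); print([bbox(b) for b in B.values()])
chain([(.46,.12,.27,30),(.46,.28,.27,50),(.502,.2995,.25,50)])"
```

```text
Traceback (most recent call last):
  File "m.py", line 10, in near
    l,n=label(m); c=[np.hypot(*(np.array(np.nonzero(l==i)).mean(1)-[v,u]))if (l==i).sum()>60 else 1e9 for i in range(1,n+1)]; return l==1+int(np.argmin(c))
                                                                                                                                              ~~~~~~~~~^^^
ValueError: attempt to get argmin of an empty sequence
```

```bash
python3 -c "
from h import *
chain([(.52,.15,.28,-5),(.502,.2995,.26,-20)])"
```

```text
t 7.9833 [ 0.53619855 -0.00515237  0.22703531] 9.656278260366518 0.07718216432725188
(0.52, 0.15, 0.28, -5) [0.7784, 0.0503, -0.2648, 0.1628]
(0.502, 0.2995, 0.26, -20) [0.7368, -0.1548, 0.1, 0.1667]
```

{"method": "play_rows", "body": {
  "commands": [
    [[-1,0.78,0.05,-0.26,0.163],[-1,0.78,0.05,-0.26,0.163],[-1,0.78,0.05,-0.26,0.163],[-1,0.78,0.05,-0.26,0.163],[-1,0.78,0.05,-0.26,0.163],[-1,0.78,0.05,-0.26,0.163]]
  ]
}}

```text
clock: 8.48
tcp_pos: [0.5167, 0.1547, 0.2746]
orientation: [-2.308, -2.13, 0.0]
contact_force: [0.1, -0.8, -0.5]
grip_width: 0.0855
gripper_force: 0.0
```

{"method": "play_rows", "body": {
  "commands": [
    [[-1,0.74,-0.15,0.1,0.167],[-1,0.74,-0.15,0.1,0.167],[-1,0.74,-0.15,0.1,0.167],[-1,0.74,-0.15,0.1,0.167],[-1,0.74,-0.15,0.1,0.167],[-1,0.74,-0.15,0.1,0.167],[-1,0.74,-0.15,0.1,0.167]]
  ]
}}

```text
clock: 9.07
tcp_pos: [0.501, 0.2979, 0.2542]
orientation: [2.575, 1.798, -0.004]
contact_force: [0.5, -0.6, 0.5]
grip_width: 0.0855
gripper_force: 0.0
```

```bash
python3 - <<'E'
from m import *
h=cv2.cvtColor(ims["scene"]["pixels"],cv2.COLOR_RGB2HSV).astype(int)
B=near((abs(h[...,0]-113)<12)&(h[...,1]>140)&(h[...,2]>50),331,265); print(bbox(B))
fit("cup",{"scene":B},.005,.055,.02,[.535,-.005])
o=get_obs();p=viewer.grab_frame("wrist");im=p["pixels"].copy()
w=cv2.cvtColor(im,cv2.COLOR_RGB2HSV).astype(int); m=((w[...,0]<6)|(w[...,0]>174))&(w[...,1]>150)&(w[...,2]>50)
print(o["clock"],o["tcp_pos"],yaw_of(o),o["joints"])
q=np.int32([wproj(p,o,[.502+.028*np.cos(a),.2995+.028*np.sin(a),.187]) for a in np.linspace(0,6.28,60)]); cv2.polylines(im,[q],True,(0,255,0),1)
cv2.imwrite("pics/w3.png",im[:,:,::-1])
E
```

```text
[322 254 340 283]
cup ['scene'] [ 0.5344 -0.0047] [-0.  0.]
9.1667 [0.5014 0.2976 0.255 ] -20.244210921061327 [-1.0444  0.3273  0.5102  1.7812 -0.1781  1.0799 -0.8257]
```

View pics/w3.png

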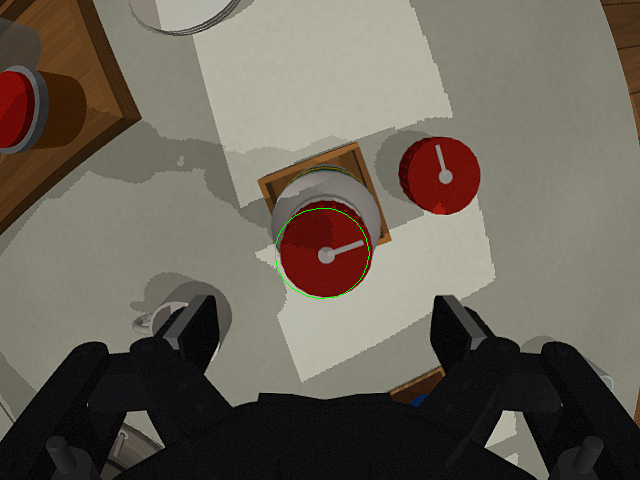

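The dot on the cap is at (326,256), about 3 px right of and below the projected circle's centre (323,253). That puts the cap near (0.503,0.298), and the cup sits on the coaster at (0.534,-0.005). I'll descend partway.

{"method": "play_rows", "body": {
  "commands": [
    [[-1,0.004,0.007,0.15,0],[-1,0.004,0.007,0.25,0],[-1,0.004,0.007,0.25,0],[-1,0.004,0.007,0.25,0],[-1,0.004,0.007,0.25,0]]
  ]
}}

```text
clock: 9.63
tcp_pos: [0.5031, 0.3002, 0.2066]
orientation: [2.575, 1.799, 0.002]
contact_force: [1.2, 0.3, -0.3]
grip_width: 0.0852
gripper_force: 0.0
```

```bash
python3 - <<'E'
from h import *
chain([(.503,.298,.153,-20)])
o=get_obs();p=viewer.grab_frame("wrist");im=p["pixels"].copy()
q=np.int32([wproj(p,o,[.503+.028*np.cos(a),.298+.028*np.sin(a),.187]) for a in np.linspace(0,6.28,60)]); cv2.polylines(im,[q],True,(0,255,0),1)
cv2.imwrite("pics/w4.png",im[:,:,::-1])
E
```

```text
t 9.6333 [0.50312598 0.30018685 0.20656742] -20.108079849237228 0.08517871602736689
(0.503, 0.298, 0.153, -20) [-0.0105, 0.0032, 0.2678, -0.0012]
```

View pics/w4.png

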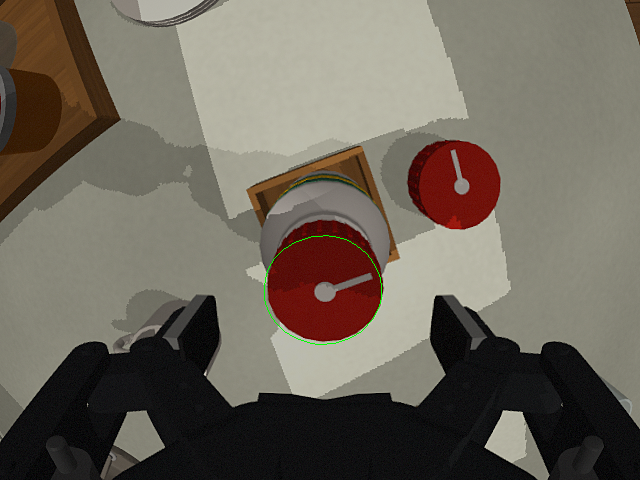

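The circle now matches the cap, with its dot at (325,292). I'll descend and grip.

{"method": "play_rows", "body": {
  "commands": [
    [[-1,-0.01,0.004,0.15,0],[-1,-0.01,0.004,0.25,0],[-1,-0.01,0.004,0.265,0],[-1,-0.01,0.004,0.265,0],[-1,-0.01,0.004,0.265,0],[-0.3,-0.01,0.004,0.265,0],[0,-0.01,0.004,0.265,0],[0.1,-0.01,0.004,0.265,0],[0.1,-0.01,0.004,0.265,0],[0.1,-0.01,0.004,0.265,0],[0.1,-0.01,0.004,0.265,0]]
  ],
  "grip_force": 70
}}

```text
clock: 10.6
tcp_pos: [0.503, 0.299, 0.1537]
orientation: [-2.574, -1.801, -0.003]
contact_force: [-0.3, 0.2, 5.5]
grip_width: 0.0547
gripper_force: 72.3
```

{"method": "play_rows", "body": {
  "commands": [
    [[0.1,0,0,0.015,0],[0.1,0,0,0.03,0],[0.1,0,0,0.04,0],[0.1,0,0,0.04,0],[0.1,0,0,0.04,0],[0.1,0,0,0.04,0]]
  ]
}}

```text
clock: 11.1
tcp_pos: [0.5031, 0.299, 0.1462]
orientation: [-2.574, -1.801, -0.004]
contact_force: [-1.8, -1.8, 12.1]
grip_width: 0.0548
gripper_force: 72.9
```

{"method": "play_rows", "body": {
  "commands": [
    [[0.1,0,0,0.003,-0.04],[0.1,0,0,0.003,-0.1],[0.1,0,0,0.003,-0.16],[0.1,0,0,0.003,-0.22],[0.1,0,0,0.003,-0.28],[0.1,0,0,0.003,-0.34],[0.1,0,0,0.003,-0.4],[0.1,0,0,0.003,-0.46],[0.1,0,0,0.003,-0.5],[0.1,0,0,0.003,-0.5]]
  ]
}}

```text
clock: 11.93
tcp_pos: [0.5042, 0.2999, 0.1464]
orientation: [1.684, 2.651, 0.008]
contact_force: [-1.1, 0.9, 10.5]
grip_width: 0.055
gripper_force: 72.9
```

```bash
python3 - <<'E'
from h import *
o=get_obs();print(o["clock"],o["tcp_pos"],yaw_of(o),o["contact_force"],o["moment"],o["joints"])
p=viewer.grab_frame("wrist");s=viewer.grab_frame("scene")["pixels"]
cv2.imwrite("pics/w5.png",np.hstack([cv2.resize(p["pixels"],(480,360)),cv2.resize(s[120:220,350:440],(318,360),interpolation=cv2.INTER_CUBIC)])[:,:,::-1])
E
```

```text
11.9333 [0.50418661 0.29987426 0.14638707] 25.153951781039144 [-1.13875278  0.87134857 10.47587898] [0.0748455  0.15153683 0.02620373] [-0.84850948  0.43234306  0.26610551  1.87024608 -0.14793758  0.85239472
 -0.06970864]
```

View pics/w5.png

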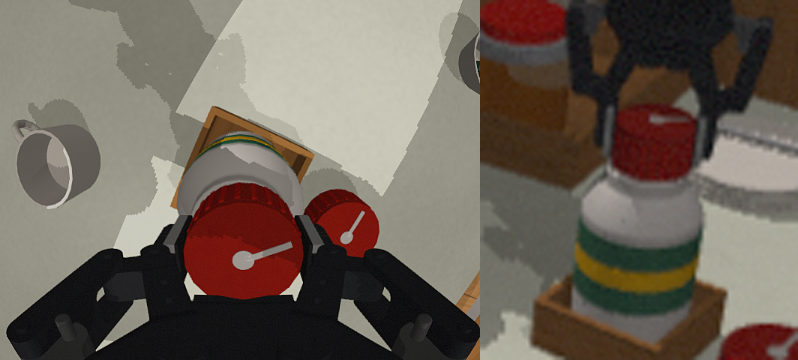

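In the wrist view the pointer (243,260)→(292,244) kept its angle to the gripper, so the cap has turned about 45° without slipping. I'll continue with a little more push.

{"method": "play_rows", "body": {
  "commands": [
    [[0.1,0,0,0.006,-0.04],[0.1,0,0,0.008,-0.1],[0.1,0,0,0.008,-0.16],[0.1,0,0,0.008,-0.22],[0.1,0,0,0.008,-0.28],[0.1,0,0,0.008,-0.34],[0.1,0,0,0.008,-0.4],[0.1,0,0,0.008,-0.46],[0.1,0,0,0.008,-0.5],[0.1,0,0,0.008,-0.5],[0.1,0,0,0.008,-0.5]]
  ]
}}

```text
clock: 12.95
tcp_pos: [0.5043, 0.3004, 0.1453]
orientation: [0.545, 3.09, 0.008]
contact_force: [-1.5, 1.1, 13.5]
grip_width: 0.055
gripper_force: 73.2
```

{"method": "play_rows", "body": {
  "commands": [
    [[0.1,0,0,-0.04,0],[0.1,0,0,-0.08,0],[0.1,0,0,-0.12,0],[0.1,0,0,-0.16,0],[0.1,0,0,-0.2,0],[0.1,0,0,-0.2,0]]
  ]
}}

```text
clock: 13.45
tcp_pos: [0.503, 0.2988, 0.1838]
orientation: [0.547, 3.092, 0.002]
contact_force: [0.6, 0.4, 0.8]
grip_width: 0.0548
gripper_force: 73.6
```

```bash
python3 - <<'E'
from h import *
o=get_obs();print(o["clock"],o["tcp_pos"],yaw_of(o),o["contact_force"],o["grip_width"])
p=viewer.grab_frame("wrist");s=viewer.grab_frame("scene")["pixels"]
cv2.imwrite("pics/w6.png",np.hstack([cv2.resize(p["pixels"],(480,360)),cv2.resize(s[100:220,350:456],(318,360),interpolation=cv2.INTER_CUBIC)])[:,:,::-1])
E
```

```text
13.45 [0.50297139 0.29878004 0.18376693] 69.95137476591202 [0.62791748 0.39041464 0.84793459] 0.054780535217713984
```

View pics/w6.png

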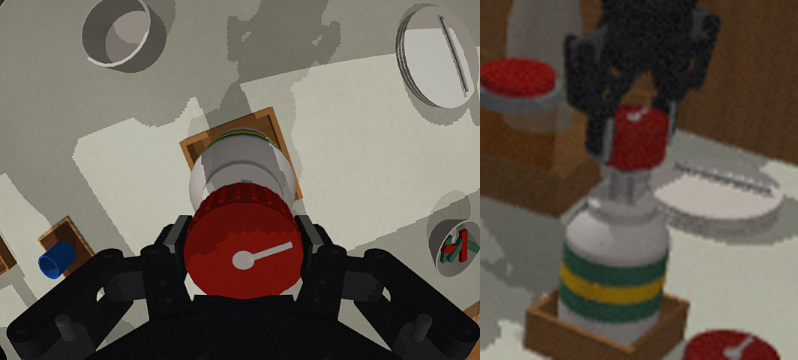

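The cap has come free, and the bare neck shows below it in the scene view. Next I raise it to the final height.

{"method": "play_rows", "body": {
  "commands": [
    [[0.1,0,0,-0.1,0],[0.1,0,0,-0.2,0],[0.1,0,0,-0.3,0],[0.1,0,0,-0.38,0],[0.1,0,0,-0.43,0],[0.1,0,0,-0.43,0],[0.1,0,0,-0.43,0],[0.1,0,0,-0.43,0],[0.1,0,0,-0.43,0],[0.1,0,0,-0.43,0],[0.1,0,0,-0.43,0],[0.1,0,0,-0.43,0]]
  ]
}}

```text
clock: 14.55
tcp_pos: [0.5021, 0.2984, 0.2676]
orientation: [-0.546, -3.093, 0.001]
contact_force: [0.6, 0.1, -0.7]
grip_width: 0.0548
gripper_force: 73.8
```

```bash
python3 - <<'E'
from m import *
o=get_obs();print(o["clock"],o["tcp_pos"],yaw_of(o),o["contact_force"],o["grip_width"],abs(o["qvel"]).max())
h=cv2.cvtColor(ims["scene"]["pixels"],cv2.COLOR_RGB2HSV).astype(int)
fit("cup",{"scene":near((abs(h[...,0]-113)<12)&(h[...,1]>140)&(h[...,2]>50),331,265)},.005,.055,.02,[.535,-.005])
cv2.imwrite("pics/s7.png",ims["scene"]["pixels"][:,:,::-1])
E
```

```text
14.65 [0.5022 0.2984 0.2679] 69.96570361896242 [ 0.8622  0.5554 -1.0308] 0.05486306147119286 0.0026546250819722292
cup ['scene'] [ 0.5345 -0.0047] [ 0. -0.]
```

View pics/s7.png

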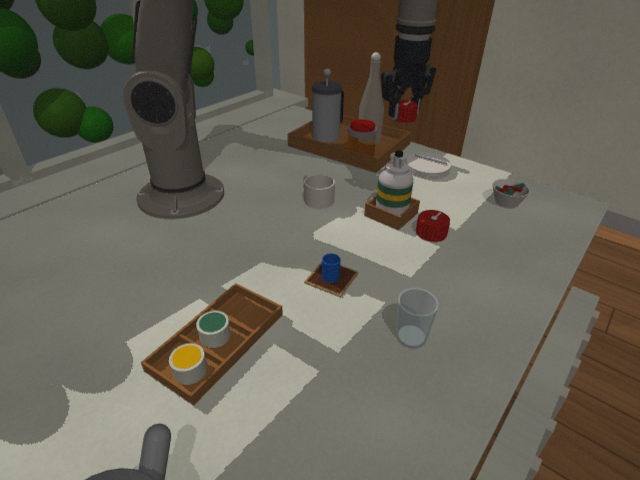

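The cup stands on the coaster at (331,270), the open bottle's black seal shows at (398,157), and the cap is held above it at (405,110). The tins, glass and teacup are where they were, so I'm handing in.

```bash
python3 -c "
from bench import r
print(r.hand_in())"
```

```text
the job is handed in; nothing more can be done
None
```

I handed the job in at about 14.7 s: the blue cup stands upright on the coaster, the bottle is open, and the gripper holds the red cap still about 10 cm above the mouth; the tins, glass and teacup were not touched.

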